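# Unhitch the instrument trolley and hold its tongue up

### The arm

A 6-joint arm with a two-finger parallel gripper is mounted at the origin on a cart in front of the work surface, level with it; the furniture and walls round the work are solid. World frame = base frame: x ahead of the robot, y to its left, z up, the work surface at z = 0. Lengths are in m, angles in degrees, forces in N, time in s.
With the tool pointing down it reaches from about 0.425 to 0.925 m from the base axis. Payload 12.5 kg.
Tool frame: the origin (TCP) lies at the very end of the fingers, on their centre line; the grasp point (between the pads) lies 19 mm behind it; z points along the fingers, y is the line along which they close (so a half turn about z gives the same grasp; the last joint's range is limited). The gripper opens to 85 mm and grips with 20 to 120 N. Pads are 22 mm wide; open, the fingers measure 114 mm over their backs; the gripper's body (76 mm by 85 mm) begins 54 mm behind the grasp point. The pads swing forward as they close: fully open they stand 13 mm farther back than shut.
Start: joints at [-70.909, 28.126, 89.318, -0, 62.55, -6.05], TCP at [0.266, -0.566, 0.231] pointing down, gripper open.
Joint ranges: [-177.58, 177.58], [-47.91, 125.51], [2.72, 160], [-65.01, 245.01], [3.68, 167.84], [-153.87, 153.87]. Speed limits (degrees/s): [127.2, 127.2, 159.86, 180, 180, 180].

### API

Orientations are given as a 3x3 rotation matrix whose columns are the frame's x, y, z axes.
In Python, from workcell import robot gives the robot as it stands.
- The arm moves only by the shell command python3 -m crank 'ROWS' [FORCE]. ROWS is JSON, a list of rows, each an object of numbers: "jaw": the closure in counts, from 0 (fully open) to 255 (shut); "tx", "ty", "tz": the shift along the tool's x, y, z in mm; "twist": the turn about the tool's z in rad. A call has 1 to 12 rows; each row shifts and turns the commanded pose from where the row before left it, along the tool's axes as they then stand; what a row does not reach is not made up. A row lasts 1/10 s, in which the tool goes at most 50 mm and 8.59 degrees, less where a joint would pass 70% of its speed; a pose out of reach is approached as far as the arm can. A call with a gripper value outside its range is refused whole. The fingers move at their own pace and stop on an object; FORCE is the grip in N (left out, the last holds). Time passes only in rows, so rows that do not move let the fingers close. It gives the time, the measured TCP pose, the force, the opening and the grip force at its end, in the units of the state.
- robot.get_state(): the state, without advancing time (a new reading comes with each control period).
- robot.get_image(name): name is "scene" or "top"; returns a dict with "img" (400x640x3 uint8, red, green, blue), "z_map" (400x640 float32, m along the optical axis (not along the pixel's ray), 0 where there is no reading), "K" (3x3 intrinsics, pixels), "T" (4x4, takes a point from camera to world coordinates). Camera axes: x right, y up, looking along -z (the intrinsics and any distortion apply to the point x, -y, -z); pixel columns grow to the right and rows downward; lengths in m; the calibration is good to about 2 mm. A picture is of the moment at which its call begins.
- robot.hand_in(): hands the job in; it is judged then, once.
The state is a dict: "t": time; "joint_pos": joint angles; "qvel": joint speeds; "joint_efforts": joint torques, N m; "position": TCP position; "tool_rot": TCP orientation; "contact_force": force on the tool from outside, world axes, zero at the start; "ft_torque": the same for the moment, N m; "finger_gap": finger opening in m; "gripper_force": force on a finger pad.
Only numpy, scipy, OpenCV 4.12 (cv2) and the standard library are available. Lean on these libraries where they do the work, as an engineer would, in place of code of your own. Each camera call takes 0.05 s, during which the arm holds its last target. There are 200 camera calls.

### The job

The small instrument trolley is hitched to the ball mount on the worktop. Take hold of the spring latch knob that sticks out of the side of the coupler and pull it straight out sideways; with the latch held open, lift the hinged tongue about 10 cm so that its coupler comes up off the ball. Finish still holding the tongue steady at that height (do not let go or lower it), and leave the other things on the worktop where they stand.

Things in the scene. Friction and masses are not known exactly. Their poses are not given: they have to be found in the camera images.
- mount: Ball mount: dark steel plate 110 x 84 x 8 mm bolted to the worktop, with a post and a 26 mm ball. Origin on the worktop under the ball; +x runs from the ball along the tongue to the trolley, +y to the side where the latch knob sticks out, +z up. Fixed; place and yaw vary. The trolley (platform 134 x 226 mm with a steel box, top 120 mm high) starts 218 mm from the ball and is braked.
- ball (a point): centre of the ball, 75 mm above the worktop. The underside of the ball is cut flat, and the latch tooth sits below it.
- coupler (a point): Centre of the coupler, an upturned steel cup 40 mm across at the free end of the tongue; its top is 19 mm above and its rim 15 mm below this point. Seated, the point lies at the ball's centre, 75 mm above the worktop. It moves with the tongue.
- tongue: The tongue, a grey bar 22 mm wide and 16 mm high from hinge to coupler. Origin: middle of the hinge pin at the trolley, 200 mm from the ball along the mount's +x, 75 mm above the worktop; the pin lies along the mount's y. The free end rises in an arc about it (up to 0.95 rad; 100 mm at 0.52 rad), weighs about 2.5 N there and falls if let go. With the latch shut it rises only about 1 mm.
- knob (a point): Middle of the latch's pull knob: round black grip 20 mm in diameter, 34 mm long, level along the mount's y (parallel to the hinge pin), with an end disc 28 mm across, 5 mm thick. Shut: 63 mm from the ball along the mount's +y, 64 mm above the worktop. Moves with latch and tongue; the grip may turn in the fingers as the tongue rises. Its inner end is 6 mm from the 19 mm guide barrel.
- latch (a joint): how far the latch is pulled out along the mount's +y (m): 0 shut (tooth under the ball), full travel 0.018. The spring pulls back with 4 N at 0 and 8.5 N at full travel. The tooth is clear of the ball from about 0.005; pull at least 0.010. Once the coupler is up off the ball the latch may spring shut again.
- jar_short: specimen jar (119 mm tall), a bystander: glass jar with a lid, 88 mm across, 119 mm tall; origin at the centre of its underside. Leave alone.
- jar_tall: specimen jar (139 mm tall), a bystander: glass jar with a lid, 94 mm across, 139 mm tall; origin at the centre of its underside. Leave alone.
- petri: petri dish, a bystander: shallow round dish, 60 mm across, 14 mm tall; origin at the centre of its underside. Leave alone.
- beaker: beaker, a bystander: small clear beaker, 45 mm across, 57 mm tall; origin at the centre of its underside. Leave alone.
- dropper: dropper bottle, a bystander: small bottle with a dropper cap, 31 mm across, 84 mm tall; origin at the centre of its underside. Leave alone.
- weigh_bottle: weighing bottle, a bystander: small glass bottle with a knobbed stopper, 37 mm across, 55 mm tall; origin at the centre of its underside. Leave alone.
- slip_box: cover-slip box, a bystander: small card box 30 x 56 x 25 mm; origin at the centre of its underside. Leave alone.

How it is judged:
By the outcome, as a careful person would: the job done as asked, in the order asked, and still so for the second after the job is handed in, while the arm keeps its last pose, push and grip.
It also fails if it takes over 38 s, if anything falls off the work surface, if the arm or the gripper's body presses on something with over 40 N, if the wrist force passes 120 N, or if a joint passes its speed limit or range.

## Working session

There is one attempt and no reset: what is moved stays moved. The work goes in short steps, Python scripts to look and compute and a shell command to move; the robot and the scene stay as the last step left them, time stands still between calls to the robot, and variables do not carry over. Pictures are saved under pics/ and viewed, at most 10 in all, crops included, and the job is handed in when it is done.

```bash
mkdir -p pics
cat > h.py <<'E'
import numpy as np, cv2
from workcell import robot
def grab(n):
    d=robot.get_image(n); return d
def world(d):
    K,T,z=d["K"],d["T"],d["z_map"]
    v,u=np.mgrid[0:z.shape[0],0:z.shape[1]]
    x=(u-K[0,2])/K[0,0]*z; y=(v-K[1,2])/K[1,1]*z
    P=np.stack([x,-y,-z,np.ones_like(z)],-1)@T.T
    P=P[...,:3].copy(); P[z==0]=np.nan
    return P
def save(d,n): cv2.imwrite("pics/"+n,cv2.cvtColor(d["img"],cv2.COLOR_RGB2BGR))
E
python3 - <<'E'
from h import *
for n in("scene","top"):
    d=grab(n); save(d,n+"1.png"); np.savez(n+"1.npz",P=world(d),**d); print(n,d["K"].tolist(),np.round(d["T"],3).tolist(), {k:v for k,v in d.items() if k not in("img","z_map","K","T")})
s=robot.get_state(); print(s)
E
```

```text
scene [[395.2866036078975, 0.0, 317.42262267986814], [0.0, 395.2866036078975, 193.73229603243965], [0.0, 0.0, 1.0]] [[0.82, 0.307, -0.483, 0.118], [-0.572, 0.447, -0.688, -0.782], [0.005, 0.84, 0.543, 0.565], [0.0, 0.0, 0.0, 1.0]] {}
top [[368.05649758492746, 0.0, 324.4234252407615], [0.0, 368.05649758492746, 199.65062659349562], [0.0, 0.0, 1.0]] [[-0.007, 0.99, -0.141, 0.406], [-1.0, -0.005, 0.017, -0.152], [0.017, 0.141, 0.99, 1.06], [0.0, 0.0, 0.0, 1.0]] {}
{'t': 0.1, 'joint_pos': array([-7.09101994e+01,  2.81611435e+01,  8.93465663e+01,  1.62843761e-03,
        6.25487646e+01, -6.05217400e+00]), 'qvel': array([-0.03763748, -0.11738947, -0.04095719, -0.04840826, -0.00621349,
       -0.06686436]), 'joint_efforts': array([ 4.18687501e-03, -6.19447732e+01, -2.62025321e+01, -6.36407663e-05,
        2.91153527e-03, -3.66356187e-05]), 'position': array([ 0.26548452, -0.56559704,  0.2307817 ]), 'tool_rot': array([[ 9.05263381e-01,  4.24850706e-01, -2.98526556e-04],
       [ 4.24850792e-01, -9.05262902e-01,  9.39707857e-04],
       [ 1.28990530e-04, -9.77512355e-04, -9.99999514e-01]]), 'contact_force': array([-0.3957728 , -0.11416001, -0.09579927]), 'ft_torque': array([-0.00436911, -0.00486294, -0.01234046]), 'gripper_force': 0.0, 'finger_gap': 0.08559999721392342}
```

View pics/top1.png

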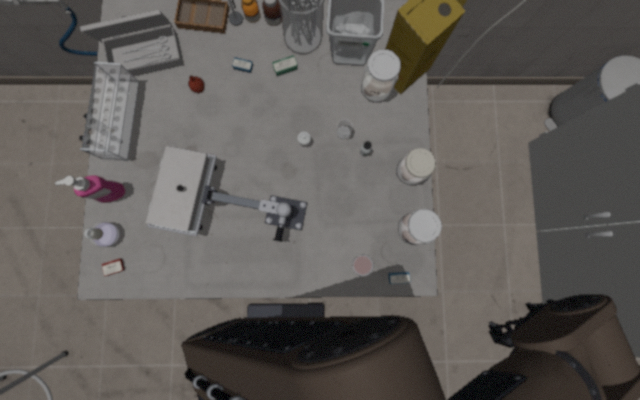

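View pics/scene1.png

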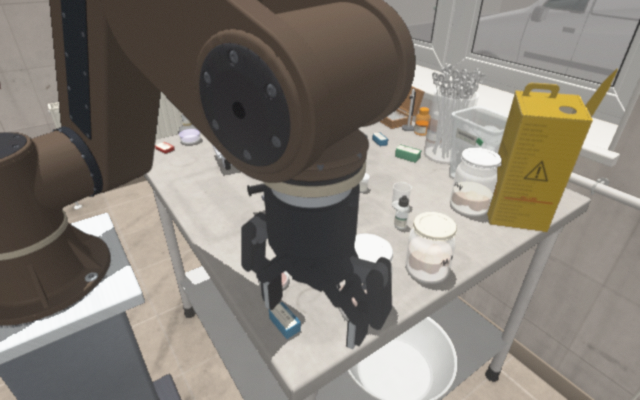

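The top view shows the coupler and ball near px (285,208), the tongue running left to the trolley at (180,190), and the black knob at (279,236), pointing towards the robot. In the scene view the arm hides most of the hitch. Only the knob tip is visible, at (255,190).

Run:
```python
from h import *
f=np.load("top1.npz"); P=f["P"]; img=f["img"]
c=img[180:260,190:325]; cv2.imwrite("pics/crop1.png",cv2.cvtColor(cv2.resize(c,None,fx=5.5,fy=5.5,interpolation=cv2.INTER_CUBIC),cv2.COLOR_RGB2BGR))
z=P[...,2]; roi=np.zeros(z.shape,bool); roi[185:255,200:320]=1
t=roi&(z>.075)&(z<.100); X=P[t]; print("tongue n",len(X))
cc,a=cv2.fitLine(X[:,:2].astype(np.float32),cv2.DIST_HUBER,0,.01,.01).reshape(2,2); print("line",cc,a)
# black knob
g=img.max(-1); k=roi&(g<60)&(z>.045)&(z<.085); v,u=np.where(k)
n,l,st,ce=cv2.connectedComponentsWithStats(k.astype(np.uint8))
for i in range(1,n):
    if st[i,4]>8: Q=P[l==i]; print(st[i],np.round(Q.mean(0),4),np.round(Q.min(0),4),np.round(Q.max(0),4))
for q in [(285,208),(268,205),(215,197),(245,201),(279,236)]: print(q,np.round(P[q[1],q[0]],4))
np.set_printoptions(linewidth=250)
print((z[200:246:2,262:306:2]*1000).round())
```

```text
tongue n 944
line [0.19415691 0.9809705 ] [0.5432918  0.05804045]
[206 190   7  10  40] [0.5638 0.1428 0.0698] [0.549  0.1349 0.0523] [0.5737 0.1465 0.0847]
[275 227   9  14  91] [ 0.4559 -0.0483  0.0723] [ 0.4392 -0.0579  0.0647] [ 0.4744 -0.0367  0.079 ]
(285, 208) [ 0.5227 -0.065   0.0925]
(268, 205) [ 0.5317 -0.0193  0.0868]
(215, 197) [0.5541 0.1221 0.0855]
(245, 201) [0.5435 0.043  0.0814]
(279, 236) [ 0.45   -0.0477  0.0714]
[[87. 85. 88. -1.  8. 11.  9.  7.  8. 10.  8. 10. 11.  9.  6.  9.  9.  7.  7. -0.  3.  1.]
 [83. 87. 83. 85. 87. 86. 84. 87.  8. 10. 90. 91. 10.  8.  7. 12. 10.  8.  9.  6. 12.  7.]
 [89. 91. 84. 86. 87. 85. 85. 86. 89. 91. 94. 93. 91. 89.  8. 10. 12.  6.  8. 11. 14. 15.]
 [85. 88. 88. 88. 83. 87. 84. 84. 93. 94. 93. 96. 93. 96. 75.  5.  8.  7.  5.  8.  9. 10.]
 [84. 88. 87. 86. 86. 88. 87. 88. 95. 95. 89. 93. 94. 93. 89. 11.  6.  9. 10. 11.  8.  8.]
 [86. 88. 87. 84. 85. 86. 85. 88. 93. 94. 97. 94. 97. 96. 86. 15. 11. 10.  6.  7.  6.  7.]
 [ 4. -0.  2.  6. 85. 85. 86. 86. 93. 95. 92. 95. 92. 92. 77. 16. 11.  6.  8.  6.  9.  7.]
 [-0.  2.  6. 11. 11.  6.  
[... 729 characters left out ...]
. 72. 71. 74. 72.  3. -2. -1.  1. -2.  1. -1.  4.  2.  3. -0.]
 [ 4. -1. -7.  2. -1.  0.  4. 71. 73. 75. 72.  1.  2. -1. -2. -5.  0. -5.  1.  0.  0. -0.]
 [-0. nan  2.  5.  4.  0.  1. 70. 75. 69. 66. -3. -0. -1.  3. -1.  0.  1.  1. -2.  0. -1.]
 [-0. -2. -0. -1.  2. -1.  0. 70. 75. 73. 66. -3. -0. -2. -0.  0.  0. -1.  1.  0. -2. -2.]
 [ 2.  0.  5. -1.  1.  2. -1. 72. 75. 70.  1. -1. -0. -1. -2.  0.  2. -3. -1. -1.  3. -3.]
 [ 4. -3.  1. -2.  0.  1. 69. 76. 79. 76. 66.  1.  1.  1. -1. -2.  1. -1. -1.  3.  1.  3.]
 [-0. -2.  2. -2.  2. -4.  2. -2.  2.  1.  1. -1. -1.  4.  1.  3. -3.  1.  2.  2.  0. -2.]
 [ 2.  1.  4. -0.  0. -2. -1.  1.  1. -2. -1. -2. -1.  1. -2. -2.  0. -2. -3. -1. -3.  1.]]
```

View pics/crop1.png

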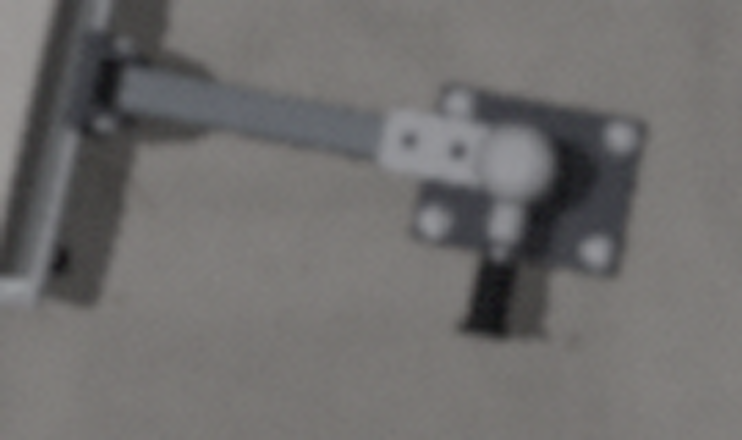

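The crop shows the coupler cup at crop px (518,160) and the knob from (497,262) to (487,330). That puts the ball near (0.520,-0.060), the knob near (0.457,-0.048), and mount +x along (0.194,0.981). I'll move above the knob.

```bash
python3 -m crank '[{"jaw":0,"tx":33,"ty":-32},{"jaw":0,"tx":33,"ty":-32},{"jaw":0,"tx":33,"ty":-32},{"jaw":0,"tx":33,"ty":-32},{"jaw":0,"tx":33,"ty":-32},{"jaw":0,"tx":33,"ty":-32},{"jaw":0,"tx":33,"ty":-32},{"jaw":0,"tx":33,"ty":-32},{"jaw":0,"tx":33,"ty":-32},{"jaw":0,"tx":33,"ty":-32},{"jaw":0,"tx":33,"ty":-32},{"jaw":0,"tx":31,"ty":-32}]' 40
python3 -m crank '[{"jaw":0,"twist":0.127},{"jaw":0,"twist":0.127},{"jaw":0,"twist":0.127},{"jaw":0,"twist":0.127},{"jaw":0,"twist":0.127},{"jaw":0},{"jaw":0}]'
cat > go.py <<'E'
import sys
from h import *
s=robot.get_state(); R=s["tool_rot"]; tgt=np.array([float(v) for v in sys.argv[1:4]])
ang=np.degrees(np.arctan2(R[1,1],R[0,1]))
print("pos",s["position"].round(4),"yang",ang.round(2),"need twist",np.radians(ang+101.2).round(4),"txyz mm",(R.T@(tgt-s["position"])*1000).round(1),"F",s["contact_force"].round(1),"gap",s["finger_gap"],"t",s["t"], s["joint_pos"].round(1))
E
python3 go.py .457 -.048 .043
```

```text
pos [ 0.2655 -0.5656  0.2308] yang -64.86 need twist 0.6343 txyz mm [ 393.2 -387.   188.2] F [-0.4 -0.1 -0.1] gap 0.08559999721392342 t 0.1 [-70.9  28.2  89.3   0.   62.5  -6.1]validation failed for argument at $[0]...
validation failed for argument at $[0]...
```

The rows were refused, probably because each one needs every key, so I'll try a full row.

```bash
python3 -m crank '[{"jaw":0,"tx":33,"ty":-32,"tz":0,"twist":0}]' 40; python3 go.py .457 -.048 .043
```

```text
t: 0.2
position: [0.2807, -0.5252, 0.2303]
tool_rot: [[0.907, 0.422, -0.0], [0.422, -0.907, -0.001], [-0.0, 0.001, -1.0]]
contact_force: [0.7, 0.2, -0.6]
finger_gap: 0.0853
gripper_force: 0.0
pos [ 0.2807 -0.5252  0.2303] yang -65.04 need twist 0.631 txyz mm [ 361.3 -358.4  187. ] F [ 0.7  0.2 -0.6] gap 0.08531795089808729 t 0.2 [-68.2  25.8  93.7  -0.   60.5  -3.2]
```

```bash
python3 -m crank '[{"jaw":0,"tx":33,"ty":-32,"tz":0,"twist":0},{"jaw":0,"tx":33,"ty":-32,"tz":0,"twist":0},{"jaw":0,"tx":33,"ty":-32,"tz":0,"twist":0},{"jaw":0,"tx":33,"ty":-32,"tz":0,"twist":0},{"jaw":0,"tx":33,"ty":-32,"tz":0,"twist":0},{"jaw":0,"tx":33,"ty":-32,"tz":0,"twist":0},{"jaw":0,"tx":33,"ty":-32,"tz":0,"twist":0},{"jaw":0,"tx":33,"ty":-32,"tz":0,"twist":0},{"jaw":0,"tx":33,"ty":-32,"tz":0,"twist":0},{"jaw":0,"tx":33,"ty":-32,"tz":0,"twist":0},{"jaw":0,"tx":31,"ty":-32,"tz":0,"twist":0}]' 40
python3 -m crank '[{"jaw":0,"tx":0,"ty":0,"tz":0,"twist":0.127},{"jaw":0,"tx":0,"ty":0,"tz":0,"twist":0.127},{"jaw":0,"tx":0,"ty":0,"tz":0,"twist":0.127},{"jaw":0,"tx":0,"ty":0,"tz":0,"twist":0.127},{"jaw":0,"tx":0,"ty":0,"tz":0,"twist":0.127},{"jaw":0,"tx":0,"ty":0,"tz":0,"twist":0},{"jaw":0,"tx":0,"ty":0,"tz":0,"twist":0}]' >/dev/null
python3 go.py .457 -.048 .043
```

```text
t: 1.3
position: [0.4594, -0.0489, 0.2313]
tool_rot: [[0.905, 0.425, 0.0], [0.425, -0.905, -0.0], [0.0, 0.0, -1.0]]
contact_force: [0.7, 0.3, -0.6]
finger_gap: 0.0851
gripper_force: 0.0
pos [ 0.459  -0.0508  0.2312] yang -101.03 need twist 0.0029 txyz mm [ -2.4  -2.3 188.2] F [1.1 0.3 0.4] gap 0.08530193165467836 t 2.0 [-14.5  14.9 111.3  -0.   53.8  86.5]
```

```bash
python3 -m crank '[{"jaw":0,"tx":-2,"ty":-2,"tz":40,"twist":0},{"jaw":0,"tx":0,"ty":0,"tz":40,"twist":0},{"jaw":0,"tx":0,"ty":0,"tz":30,"twist":0},{"jaw":0,"tx":0,"ty":0,"tz":0,"twist":0},{"jaw":0,"tx":0,"ty":0,"tz":0,"twist":0}]'
python3 - <<'E'
from h import *
d=grab("scene"); P=world(d); np.savez("s2.npz",P=P,**d)
c=d["img"]; cv2.imwrite("pics/s2.png",cv2.cvtColor(cv2.resize(c[100:320,120:400],None,fx=2.7,fy=2.7,interpolation=cv2.INTER_CUBIC),cv2.COLOR_RGB2BGR))
def pr(p):
    q=np.linalg.inv(d["T"])@np.r_[p,1]; K=d["K"]; return [round(K[0,0]*q[0]/-q[2]+K[0,2]),round(K[1,1]*-q[1]/-q[2]+K[1,2])]
for p in [(.457,-.048,.064),(.52,-.06,.075),(.440,-.045,.064)]:
    a=pr(p); print(p,a,"crop",[(a[0]-120)*2.7,(a[1]-100)*2.7])
E
```

```text
t: 2.5
position: [0.4577, -0.0485, 0.1217]
tool_rot: [[0.981, -0.193, -0.001], [-0.193, -0.981, 0.0], [-0.001, 0.0, -1.0]]
contact_force: [0.2, -1.0, -0.1]
finger_gap: 0.0852
gripper_force: 0.0
(0.457, -0.048, 0.064) [257, 189] crop [369.90000000000003, 240.3]
(0.52, -0.06, 0.075) [282, 179] crop [437.40000000000003, 213.3]
(0.44, -0.045, 0.064) [250, 191] crop [351.0, 245.70000000000002]
```

View pics/s2.png

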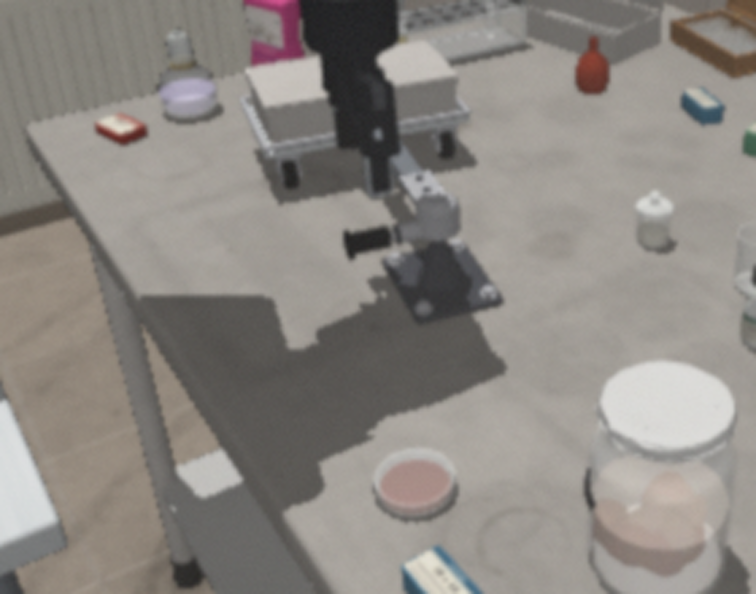

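The knob spans crop px (345–392, 240), and I predicted its centre at (370,240), so the position holds. Next I descend and close.

```bash
python3 -m crank '[{"jaw":0,"tx":0,"ty":0,"tz":25,"twist":0},{"jaw":0,"tx":0,"ty":0,"tz":25,"twist":0},{"jaw":0,"tx":0,"ty":0,"tz":20,"twist":0},{"jaw":0,"tx":0,"ty":0,"tz":9,"twist":0},{"jaw":0,"tx":0,"ty":0,"tz":0,"twist":0},{"jaw":0,"tx":0,"ty":0,"tz":0,"twist":0}]'
python3 -m crank '[{"jaw":120,"tx":0,"ty":0,"tz":0,"twist":0},{"jaw":150,"tx":0,"ty":0,"tz":0,"twist":0},{"jaw":150,"tx":0,"ty":0,"tz":0,"twist":0},{"jaw":150,"tx":0,"ty":0,"tz":0,"twist":0},{"jaw":150,"tx":0,"ty":0,"tz":0,"twist":0},{"jaw":150,"tx":0,"ty":0,"tz":0,"twist":0}]' 40
```

```text
t: 3.15
position: [0.4581, -0.0486, 0.0434]
tool_rot: [[0.981, -0.195, 0.002], [-0.195, -0.981, -0.0], [0.002, 0.0, -1.0]]
contact_force: [-0.4, 0.5, -0.3]
finger_gap: 0.0853
gripper_force: 0.0
t: 3.75
position: [0.4575, -0.0485, 0.0423]
tool_rot: [[0.981, -0.195, 0.0], [-0.195, -0.981, -0.0], [0.0, 0.0, -1.0]]
contact_force: [0.3, 0.9, 0.6]
finger_gap: 0.035
gripper_force: 0.0
```

```bash
python3 -m crank '[{"jaw":170,"tx":0,"ty":0,"tz":0,"twist":0},{"jaw":190,"tx":0,"ty":0,"tz":0,"twist":0},{"jaw":210,"tx":0,"ty":0,"tz":0,"twist":0},{"jaw":235,"tx":0,"ty":0,"tz":0,"twist":0},{"jaw":255,"tx":0,"ty":0,"tz":0,"twist":0},{"jaw":255,"tx":0,"ty":0,"tz":0,"twist":0},{"jaw":255,"tx":0,"ty":0,"tz":0,"twist":0},{"jaw":255,"tx":0,"ty":0,"tz":0,"twist":0}]' 50; python3 go.py .457 -.048 .043
```

```text
t: 4.55
position: [0.4576, -0.0478, 0.0424]
tool_rot: [[0.981, -0.195, 0.0], [-0.195, -0.981, 0.0], [0.0, -0.001, -1.0]]
contact_force: [1.2, 10.1, 3.8]
finger_gap: 0.0188
gripper_force: 48.6
pos [ 0.4576 -0.0478  0.0424] yang -101.25 need twist -0.0009 txyz mm [-0.5  0.3 -0.6] F [ 1.2 10.1  3.8] gap 0.018810872837236543 t 4.55 [-1.420e+01  3.310e+01  1.219e+02  1.000e-01  2.500e+01  8.700e+01]
```

The grip is on the 20 mm shank. I'll ease off the small side load, then pull out about 13 mm.

```bash
python3 -m crank '[{"jaw":255,"tx":0,"ty":-1,"tz":0,"twist":0},{"jaw":255,"tx":-2,"ty":0,"tz":0,"twist":0},{"jaw":255,"tx":-2,"ty":0,"tz":0,"twist":0},{"jaw":255,"tx":-2,"ty":0,"tz":0,"twist":0},{"jaw":255,"tx":-2,"ty":0,"tz":0,"twist":0},{"jaw":255,"tx":-2,"ty":0,"tz":0,"twist":0},{"jaw":255,"tx":-2,"ty":0,"tz":0,"twist":0},{"jaw":255,"tx":-2,"ty":0,"tz":0,"twist":0},{"jaw":255,"tx":0,"ty":0,"tz":0,"twist":0},{"jaw":255,"tx":0,"ty":0,"tz":0,"twist":0}]' 60
python3 - <<'E'
from h import *
for n,b in (("top",(190,260,230,320)),):
    d=grab(n); c=d["img"][b[0]:b[1],b[2]:b[3]]
    cv2.imwrite("pics/p3.png",cv2.cvtColor(cv2.resize(c,None,fx=6,fy=6,interpolation=cv2.INTER_CUBIC),cv2.COLOR_RGB2BGR))
d=grab("scene"); cv2.imwrite("pics/s3.png",cv2.cvtColor(cv2.resize(d["img"][130:230,200:330],None,fx=6,fy=6,interpolation=cv2.INTER_CUBIC),cv2.COLOR_RGB2BGR))
E
python3 go.py .457 -.048 .043
```

```text
t: 5.55
position: [0.4453, -0.045, 0.0425]
tool_rot: [[0.981, -0.195, 0.003], [-0.195, -0.981, -0.001], [0.003, 0.0, -1.0]]
contact_force: [7.2, 2.1, -0.1]
finger_gap: 0.0183
gripper_force: 58.5
pos [ 0.4453 -0.045   0.0425] yang -101.25 need twist -0.001 txyz mm [12.   0.6 -0.4] F [ 7.9  1.6 -0. ] gap 0.018161589086157014 t 5.65 [-14.2  32.6 123.7   0.   23.6  87. ]
```

View pics/s3.png

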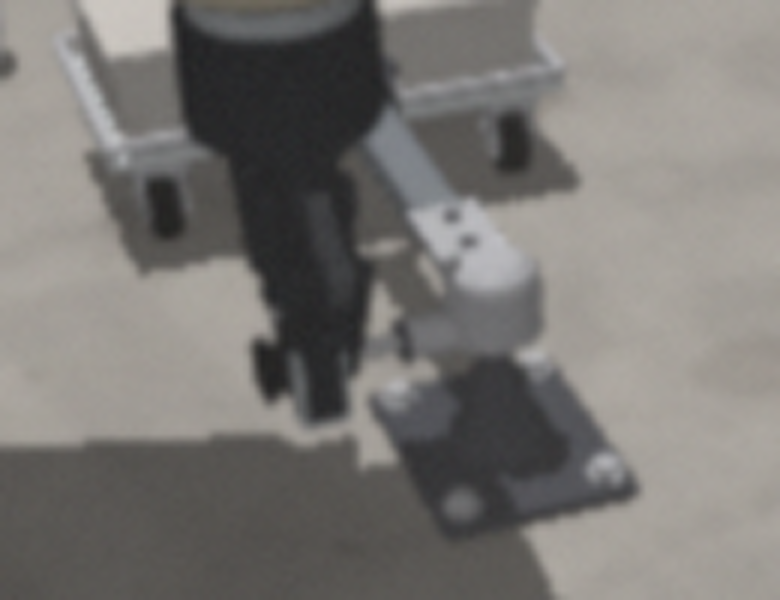

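The coupler cup is at (495,300). The pads are on the knob shank at (320,380), with the end disc outside at (268,368) and the latch rod exposed at (385,345). The latch is about 12.5 mm open, and the 7–8 N force fits the spring. Now the lift along the arc.

```bash
python3 -m crank '[{"jaw":255,"tx":0,"ty":0.1,"tz":-4.4,"twist":0},{"jaw":255,"tx":0,"ty":0.1,"tz":-4.4,"twist":0},{"jaw":255,"tx":0,"ty":0,"tz":-4.4,"twist":0},{"jaw":255,"tx":0,"ty":0,"tz":-4.4,"twist":0},{"jaw":255,"tx":0,"ty":-0.2,"tz":-4.4,"twist":0},{"jaw":255,"tx":0,"ty":-0.3,"tz":-4.4,"twist":0},{"jaw":255,"tx":0,"ty":-0.4,"tz":-4.4,"twist":0},{"jaw":255,"tx":0,"ty":-0.5,"tz":-4.4,"twist":0},{"jaw":255,"tx":0,"ty":0,"tz":0,"twist":0}]'; python3 go.py .4453 -.045 .0425
```

```text
t: 6.55
position: [0.4454, -0.0439, 0.0779]
tool_rot: [[0.981, -0.195, 0.003], [-0.195, -0.981, -0.001], [0.003, 0.0, -1.0]]
contact_force: [6.8, -0.7, -3.0]
finger_gap: 0.0181
gripper_force: 58.7
pos [ 0.4454 -0.0439  0.0779] yang -101.23 need twist -0.0006 txyz mm [-0.   1.1 35.4] F [ 6.8 -0.7 -3. ] gap 0.01814328971133598 t 6.55 [-14.1  28.4 122.4  -0.   29.   87.2]
```

```bash
python3 -m crank '[{"jaw":255,"tx":0,"ty":-1.3,"tz":-8.7,"twist":0},{"jaw":255,"tx":0,"ty":-1.6,"tz":-8.7,"twist":0},{"jaw":255,"tx":0,"ty":-2,"tz":-8.6,"twist":0},{"jaw":255,"tx":0,"ty":-2.4,"tz":-8.5,"twist":0},{"jaw":255,"tx":0,"ty":-2.8,"tz":-8.4,"twist":0},{"jaw":255,"tx":0,"ty":-3.1,"tz":-8.2,"twist":0},{"jaw":255,"tx":0,"ty":-3.5,"tz":-8.1,"twist":0},{"jaw":255,"tx":0,"ty":-3.5,"tz":-7,"twist":0},{"jaw":255,"tx":0,"ty":0,"tz":0,"twist":0},{"jaw":255,"tx":0,"ty":0,"tz":0,"twist":0},{"jaw":255,"tx":0,"ty":0,"tz":0,"twist":0}]'; python3 go.py .4453 -.045 .0425
python3 - <<'E'
from h import *
d=grab("scene"); cv2.imwrite("pics/s4.png",cv2.cvtColor(cv2.resize(d["img"][80:240,180:390],None,fx=3.7,fy=3.7,interpolation=cv2.INTER_CUBIC),cv2.COLOR_RGB2BGR))
E
```

```text
t: 7.65
position: [0.4495, -0.0256, 0.1444]
tool_rot: [[0.981, -0.194, 0.004], [-0.194, -0.981, -0.003], [0.004, 0.002, -1.0]]
contact_force: [5.1, -17.1, 5.5]
finger_gap: 0.0185
gripper_force: 58.6
pos [ 0.4495 -0.0256  0.1444] yang -101.21 need twist -0.0002 txyz mm [ -0.8  19.6 101.9] F [  5.1 -17.1   5.5] gap 0.01852154322666251 t 7.65 [-11.6  21.4 118.8  -0.2  39.6  89.8]
```

View pics/s4.png

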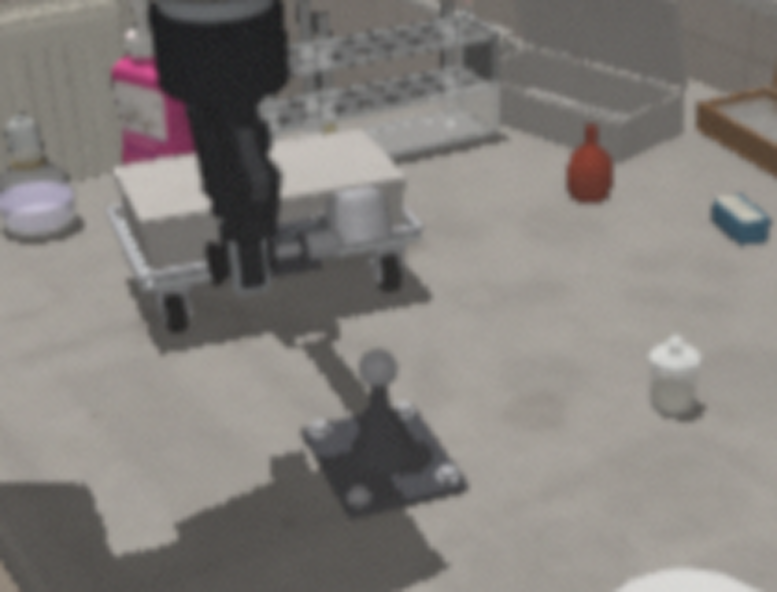

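The bare ball stands at (378,365) and the coupler, at (357,215), is well above it and still gripped. I'll relieve the 17 N push along the tongue, check it's steady, and hand in.

```bash
python3 -m crank '[{"jaw":255,"tx":0,"ty":1.5,"tz":0,"twist":0},{"jaw":255,"tx":0,"ty":0,"tz":0,"twist":0},{"jaw":255,"tx":0,"ty":0,"tz":0,"twist":0},{"jaw":255,"tx":0,"ty":0,"tz":0,"twist":0},{"jaw":255,"tx":0,"ty":0,"tz":0,"twist":0},{"jaw":255,"tx":0,"ty":0,"tz":0,"twist":0},{"jaw":255,"tx":0,"ty":0,"tz":0,"twist":0},{"jaw":255,"tx":0,"ty":0,"tz":0,"twist":0}]'
python3 - <<'E'
from h import *
d=grab("top"); P=world(d); 
P1=np.load("top1.npz")["P"]
for (u,v) in [(420,227),(417,167),(380,75)]: print(P[v,u].round(3),P1[v,u].round(3))
P=world(grab("scene")); s=P[130:147,268:287].reshape(-1,3); s=s[(s[:,2]>.13)&(s[:,2]<.22)]; print("coupler area",len(s),s.mean(0).round(3),s.max(0).round(3))
E
```

```text
t: 8.5
position: [0.4489, -0.0261, 0.1439]
tool_rot: [[0.981, -0.195, 0.003], [-0.195, -0.981, -0.002], [0.003, 0.001, -1.0]]
contact_force: [5.7, -7.4, -0.2]
finger_gap: 0.0182
gripper_force: 59.0
[ 0.467 -0.409  0.136] [ 0.468 -0.41   0.134]
[ 0.627 -0.414  0.114] [ 0.627 -0.414  0.116]
[ 0.869 -0.318  0.145] [ 0.871 -0.319  0.142]
coupler area 253 [ 0.518 -0.046  0.178] [0.542 0.003 0.194]
```

```bash
python3 -c "
from workcell import robot
print(robot.hand_in())"
```

```text
the job is handed in; nothing more can be done
None
```

I pulled the latch out about 12.5 mm and lifted the tongue so the coupler sits about 10 cm above the ball. The job is handed in with the gripper still holding the knob steady at about 59 N; the three jars I re-measured hadn't moved, and the arm stayed clear of the other items.

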